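# Clear the beam and fire the curing gun

### The job

In this dental laboratory the stone arch on its round stand is to be cured with the light gun that is clamped on its side on the bench, but one container has been left standing in the beam, between the gun's nozzle and the arch, and another right in front of the trigger. Set both of these down gently, upright, on the empty steel tray, and only then squeeze the trigger all the way in, hold it fully in for two seconds and let it spring back. Leave the arch and everything else where it is.

Things in the scene. Friction and masses are not known exactly. Their poses are not given: they have to be found in the camera images.
- gun: white pistol-shaped light gun clamped lying level on its side, mid-height 50 mm (fixed). Origin on the bench under the barrel, z up; its x is the beam's direction, its -y the way the handle points. Barrel 42 mm diameter round y = 0, top at 71 mm, from x = -45 to 85 mm; black nozzle to x = 115 mm with an amber disc, 52 mm diameter, at x = 102 mm
- handle (a point): middle of the gun's handle (gun x = -19, y = -60 mm, height 50 mm). The handle is a straight bar from the barrel to gun y = -125 mm, 32 mm wide (gun x = -35 to -3 mm), heights 36 to 64 mm; bench free below it, except a rest at its end beyond gun y = -86 mm
- stand (a point): centre of the top of the fixed round aluminium stand before the nozzle (gun x = 255, y = 0, height 30 mm); top 68 mm, foot 84 mm across
- trigger (a joint): the gun's sprung trigger: 0 = released, 0.42 rad = fully in. A grey blade 8 mm thick, 56 mm long, heights 39 to 61 mm, in front of the handle, hinged on a vertical pin at gun x = 14, y = -22 mm and pointing to gun -y. Released, its free end reaches gun x = 29 mm (64 mm from the handle's back); fully in, it meets the handle. Takes about 9 N 38 mm from the pin
- trigger_face (a point): point on the trigger's front face, 38 mm from its pin, height 50 mm; about gun x = 25, y = -58 mm when released; goes towards gun -x as the trigger is squeezed
- jar: white squat jar with a grey lid, 44 mm diameter, 66 mm high; origin at the centre of its underside, z up. Which of jar, tin and bottle stands in the beam, which in front of the trigger and which harmlessly far off to the side changes from case to case
- tin: plain closed aluminium tin, 48 mm diameter, 55 mm high; origin at the centre of its underside, z up
- bottle: white bottle with a grey cap, body 36 mm diameter, 85 mm high, narrower above 53 mm; origin at the centre of its underside, z up
- tray: empty flat steel tray fixed on the bench, 200 mm along its x, 140 mm along its y, rim 14 mm high, wall and floor 3 mm thick; origin at the centre of its underside
- arch: stone model of a dental arch: round plaster base 56 mm diameter, 27 mm high with its teeth, standing loose on the gun's stand; origin at the centre of its underside. Not to be moved
- spare_arch: second arch of the same size, lying on the bench beyond the gun; bystander
- bowl: dark rubber mixing bowl, 70 mm across, 40 mm high, beyond the beam; bystander, origin at the centre of its underside
- spatula: spatula 160 mm long lying on the robot's side of the beam; bystander
- puck: flat white round puck, 48 mm diameter, 24 mm high, behind the gun's handle; bystander
- cup: clear plastic cup, 60 mm diameter, 70 mm high, off to the right; bystander
- brush: small brush 160 mm long lying beyond the tray; bystander
Things that resemble listed ones, but are neither listed nor needed, are in the scene too. Leave any green or yellow look-alike of the tin alone.

How it is judged:
On the way, in this order (a step that is already met when the one before it is completed fails the run):
1. the container in the beam and the one in front of the trigger both stand upright on the tray (((x of jar in the frame of tray between -0.09 and 0.09 m and y of jar in the frame of tray between -0.06 and 0.06 m and z of jar in the frame of tray between -0.002 and 0.01 m and angle between jar's own z axis and vertical below 0.15 rad) or (distance of jar from where it was at the start of the episode below 0.025 m and horizontal distance between jar and gun above 0.23 m)) and ((x of tin in the frame of tray between -0.09 and 0.09 m and y of tin in the frame of tray between -0.06 and 0.06 m and z of tin in the frame of tray between -0.002 and 0.01 m and angle between tin's own z axis and vertical below 0.15 rad) or (distance of tin from where it was at the start of the episode below 0.025 m and horizontal distance between tin and gun above 0.23 m)) and ((x of bottle in the frame of tray between -0.09 and 0.09 m and y of bottle in the frame of tray between -0.06 and 0.06 m and z of bottle in the frame of tray between -0.002 and 0.01 m and angle between bottle's own z axis and vertical below 0.15 rad) or (distance of bottle from where it was at the start of the episode below 0.025 m and horizontal distance between bottle and gun above 0.23 m))), for 0.2 s.
2. the trigger is held fully in for two seconds (at least 0.34 rad for 1.8 s) (all of step 1 and value of joint trigger above 0.34 rad), for 1.8 s.
3. the trigger has sprung back (value of joint trigger below 0.03 rad), for 0.2 s.
At the end, for the whole second after the job is handed in: the two containers that were in the way stand upright at rest on the tray floor (centre at least 10 mm inside the rim, tilt under 0.15 rad), the third is within 25 mm of where it was, the trigger is released (under 0.03 rad) and the arch is within 15 mm of where it was (all of step 1 and linear speed of each of jar, tin, bottle below 0.02 m/s and value of joint trigger below 0.03 rad and distance of arch from where it was at the start of the episode below 0.015 m); the robot touches nothing.
It fails at once if the trigger is squeezed (over 0.2 rad) while a container still stands in the beam or in front of the trigger (value of joint trigger above 0.2 rad and horizontal distance between any of jar, tin, bottle and gun below 0.21 m).
It fails at once if a container is dropped (moves faster than 0.7 m/s, out of the fingers) ((linear speed of jar above 0.7 m/s and contact force between jar and the fingers below 0.1 N) or (linear speed of tin above 0.7 m/s and contact force between tin and the fingers below 0.1 N) or (linear speed of bottle above 0.7 m/s and contact force between bottle and the fingers below 0.1 N)).
It fails at once if the arch is moved more than 15 mm or another bystander more than 30 mm (distance of arch from where it was at the start of the episode above 0.015 m or distance of any of spare_arch, bowl, spatula, puck, cup, brush from where it was at the start of the episode above 0.03 m).
It also fails if it takes over 67 s, if anything falls off the work surface, if the arm or the gripper's body presses on something with over 40 N, if the wrist force passes 120 N, or if a joint passes its speed limit or range.

### The arm

A 6-joint arm with a two-finger parallel gripper is mounted at the origin on the work surface. World frame = base frame: x ahead of the robot, y to its left, z up, the work surface at z = 0. Lengths are in m, angles in rad, forces in N, time in s.
With the tool pointing down it reaches from about 0.35 to 0.775 m from the base axis. Payload 5.5 kg.
Tool frame: the origin (TCP) lies midway between the tips of the shut fingers; the grasp point (between the pads) lies 19 mm behind it; z points along the fingers, y is the line along which they close (so a half turn about z gives the same grasp; the last joint's range is limited). The gripper opens to 85 mm and grips with 20 to 120 N. Pads are 22 mm wide; open, the fingers measure 114 mm over their backs; the gripper's body (76 mm by 85 mm) begins 54 mm behind the grasp point. The pads swing forward as they close: fully open they stand 13 mm farther back than shut.
Start: joints at [-1.278, 0.313, 0.046, 1.304, 0, 1.431], TCP at [0.241, -0.522, 0.231] pointing down, gripper open.
Joint ranges: [-2.76, 2.76], [-0.86, 1.69], [-1.03, 1.26], [-2.2, 2.34], [-1.47, 1.5], [-3.14, 3.14]. Speed limits (rad/s): [2.57, 2.57, 3.14, 3.14, 3.14, 3.14].

### API

Orientations are given as a unit quaternion [w, x, y, z].
In Python, from workcell import get_state, read_camera, camera_info, hand_in, recognise gives the robot as it stands.
- The arm moves only by the tool arm_command, never from a script. Its argument "moves" is one flat list of numbers, 7 for each row, row after row: the opening, from -1 (shut) to 1 (fully open), then the shift along the tool's x, y, z in mm, then the turn, a rotation vector about the tool's x, y, z in rad. A call has 1 to 8 rows; each row shifts and turns the commanded pose from where the row before left it, along the tool's axes as they then stand; what a row does not reach is not made up. A row lasts 1/8 s, in which the tool goes at most 62.5 mm and 10.7 degrees, less where a joint would pass 70% of its speed; a pose out of reach is approached as far as the arm can. A call with a gripper value outside its range is refused whole. The fingers move at their own pace and stop on an object; "newtons" is the grip in N (left out, the last holds). Time passes only in rows, so rows that do not move let the fingers close. It gives the time, the measured TCP pose, the force, the opening and the grip force at its end, in the units of the state.
- get_state(): the state, without advancing time (a new reading comes with each control period).
- read_camera(name): name is "scene" or "top"; returns (picture, depth): 480x640x3 uint8, blue, green, red; 480x640 float32, m along the optical axis (not along the pixel's ray), 0 where there is no reading.
- camera_info(name): a dict with "fovy" (degrees; the focal length in pixels is half the picture's height over the tangent of half this angle, whatever the lens; pixels are square), "cx", "cy" (the principal point, pixels), "eye" and "orientation" of the camera in the world. Camera axes: x right, y down, z forward; pixel columns grow to the right and rows downward; lengths in m; the calibration is good to about 2 mm. A picture is of the moment at which its call begins. camera_info takes no time and is no camera call.
- hand_in(): hands the job in; it is judged then, once.
Trained networks look in the newest picture that a camera, given by its name, has taken for a name from the list of things; names that differ only in an ending like _2 or _b are one class to them, and where a whole thing is asked for, a point or a joint stands for the part that bears it (a point fixed in the world has none). Each returns a list of dicts, best first, with "confidence" (0 to 1); they miss things now and then, are a little off and sometimes report something else, mostly with a low value. They report only what shows in the picture. A call takes as long as a camera call. They do not tell look-alikes from the thing itself.
- recognise(camera, label): "point" ([column, row] in pixels, amid what is visible of it).
The state is a dict: "clock": time; "joint_pos": joint angles; "qvel": joint speeds; "tau": joint torques, N m; "tcp_pos": TCP position; "orientation": TCP orientation; "wrist_force": force on the tool from outside, world axes, zero at the start; "ft_torque": the same for the moment, N m; "finger_gap": finger opening in m; "grip_force": force on a finger pad.
Only numpy, scipy, OpenCV 4.12 (cv2) and the standard library are available. Lean on these libraries where they do the work, as an engineer would, in place of code of your own. Each camera call takes 0.05 s, during which the arm holds its last target. There are 200 camera calls.

## Working session

There is one attempt and no reset: what is moved stays moved. The work goes in short steps, Python scripts to look and compute and a tool call to move; the robot and the scene stay as the last step left them, time stands still between calls to the robot, and variables do not carry over. Pictures are saved under pics/ and viewed, at most 10 in all, crops included, and the job is handed in when it is done.

Besides the shell and the picture viewer there is one more tool, called by a JSON object that holds its "name" and its "arguments", one argument or row to a line. arm_command: Moves the arm, as the interface text tells. Its arguments: {"type":"object","properties":{"moves":{"type":"array"},"newtons":{"type":"number"}},"required":["moves"]}

```bash
mkdir -p pics; ls; cat > h.py <<'E'
import numpy as np, cv2
from scipy.spatial.transform import Rotation as R
from workcell import *
def cam(n):
    i=camera_info(n); q=i["orientation"]
    return i,240/np.tan(np.radians(i["fovy"])/2),R.from_quat([q[1],q[2],q[3],q[0]]).as_matrix(),np.array(i["eye"])
def cloud(n,d):
    i,f,M,e=cam(n); v,u=np.mgrid[:480,:640]
    return np.stack([(u-i["cx"])/f*d,(v-i["cy"])/f*d,d],-1)@M.T+e
def ray(n,p):
    i,f,M,e=cam(n); return e,M@np.array([(p[0]-i["cx"])/f,(p[1]-i["cy"])/f,1])
E
python3 - <<'E'
from h import *
for n in("scene","top"):
    print(n,camera_info(n)); im,d=read_camera(n); cv2.imwrite(f"pics/{n}0.png",im); np.save(f"{n}0.npy",d)
    P=cloud(n,d)
    for l in "gun handle stand trigger jar tin bottle tray arch spare_arch bowl puck cup spatula brush".split():
        for r in recognise(n,l)[:4]:
            c,w=r["point"]; c=int(round(c));w=int(round(w))
            print(n,l,round(r["confidence"],2),(c,w),P[w,c].round(3))
s=get_state();print(s)
E
```

```text
pics
scene {'fovy': 49.84878186432034, 'cx': 328.5030127622758, 'cy': 241.59692877045887, 'eye': array([ 1.1872618 , -0.21936079,  0.83293202]), 'orientation': array([-0.28787826,  0.74304042,  0.56680002, -0.20917647])}
scene gun 0.66 (335, 257) [ 0.559 -0.017  0.047]
scene handle 0.89 (334, 255) [ 0.561 -0.02   0.056]
scene stand 0.66 (336, 254) [ 0.558 -0.015  0.055]
scene jar 0.61 (153, 262) [ 0.484 -0.364  0.051]
scene tin 0.95 (166, 225) [ 0.393 -0.332  0.055]
scene tin 0.89 (304, 191) [ 0.365 -0.032  0.054]
scene tin 0.75 (218, 330) [ 0.673 -0.263  0.056]
scene tin 0.62 (263, 261) [ 0.54  -0.158  0.056]
scene bottle 0.95 (306, 229) [ 0.47  -0.054  0.046]
scene tray 0.81 (482, 231) [0.536 0.328 0.003]
scene arch 0.7 (215, 264) [ 0.525 -0.248  0.058]
scene spare_arch 0.67 (361, 308) [0.674 0.001 0.024]
scene bowl 0.8 (284, 302) [ 0.615 -0.135  0.012]
scene puck 0.58 (391, 235) [0.515 0.12  0.026]
scene cup 0.96 (138, 342) [ 0.633 -0.407  0.014]
scene spatula 0.93 (232, 235) [ 0.409 -0.205  0.005]
scene brush 0.83 (546, 281) [0.706 0.378 0.02 ]
top {'fovy': 45.44502078632372, 'cx
[... 1445 characters left out ...]
': array([-1.27762040e+00,  3.13195404e-01,  4.60960075e-02,  1.30359593e+00,
       -1.03514227e-05,  1.43119087e+00]), 'qvel': array([ 1.39524341e-03,  1.19156117e-05, -2.11970009e-04, -3.28585314e-04,
        4.59885786e-04,  6.42500138e-04]), 'tau': array([ 9.63676575e-04, -4.80456305e+01,  2.98807347e+01,  6.70808022e-04,
       -1.49051930e-04, -5.96948496e-06]), 'tcp_pos': array([ 0.24115076, -0.52203206,  0.23132416]), 'orientation': array([ 5.07495662e-05,  9.76678748e-01,  2.14705894e-01, -1.28651283e-06]), 'wrist_force': array([-0.3018019 , -0.07033659,  0.19136295]), 'ft_torque': array([ 0.02267723,  0.00134935, -0.0175861 ]), 'grip_force': 0.0, 'finger_gap': 0.08512363016300446}
```

View pics/top0.png

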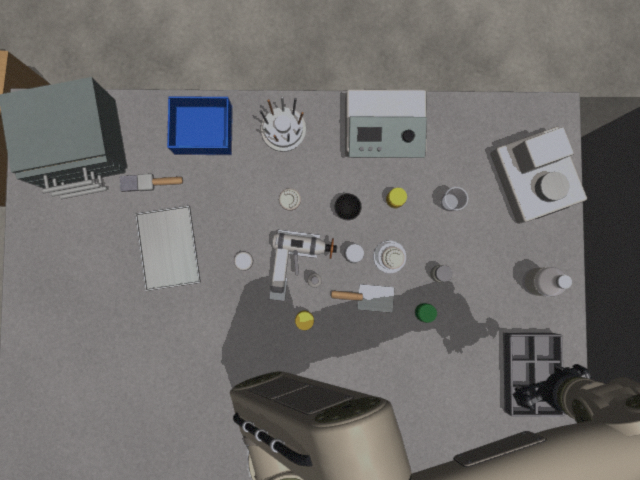

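View pics/scene0.png

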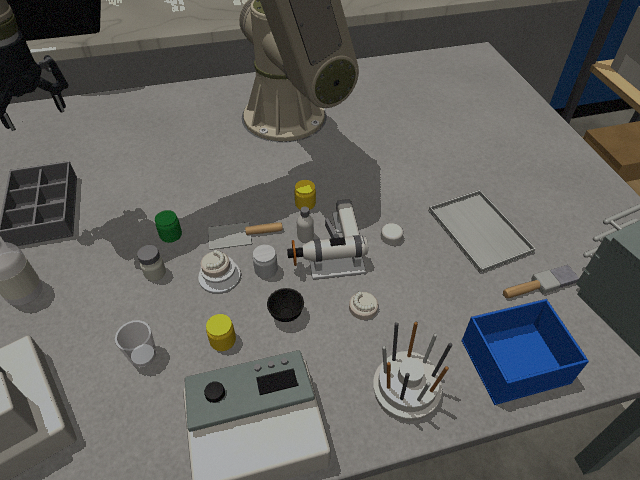

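The top view shows the tin in the beam at (355,254) and the bottle by the trigger at (315,280). The jar is harmless at (442,272), the tray is at (167,248), and the gun sits around (300,243) with its handle down to (278,297). Next I measure positions from both depth maps.

```bash
cat >> h.py <<'E'
from scipy.optimize import least_squares
def near(P,c,r,z0,z1):
    Q=P.reshape(-1,3); return Q[(np.hypot(*(Q[:,:2]-c).T)<r)&(Q[:,2]>z0)&(Q[:,2]<z1)]
E
python3 - <<'E'
from h import *
C={n:cloud(n,np.load(f"{n}0.npy")) for n in("scene","top")}
for nm,c,h,r in(("tin",(.521,-.158),.055,.035),("bottle",(.451,-.055),.085,.03),("jar",(.472,-.364),.066,.035),("arch",(.512,-.247),.057,.045),("puck",(.5,.12),.024,.04),("yellow",(.35,-.03),.055,.04)):
    for n in C:
        Q=near(C[n],c,r,h-.012,h+.012); 
        if len(Q)<4: print(nm,n,"few");continue
        lo,hi=Q[:,:2].min(0),Q[:,:2].max(0)
        print(nm,n,len(Q),"ztop",np.percentile(Q[:,2],[10,50,90]).round(3),"mid",((lo+hi)/2).round(4),"ext",(hi-lo).round(3))
# tray
for n in C:
    Q=near(C[n],(.533,.33),.2,.009,.022); Q=Q[(Q[:,1]<.46)&(abs(Q[:,0]-.533)<.13)]
    rc=cv2.minAreaRect(Q[:,:2].astype(np.float32)); print("tray",n,len(Q),rc, "floor",np.median(near(C[n],(.533,.33),.03,-.02,.03)[:,2]))
# gun
T=C["top"]; Q=near(T,(.52,0),.15,.03,.09); Q=Q[(Q[:,1]>-.125)]
np.save("gun.npy",Q)
# gun: handle top band
H=Q[(Q[:,2]>.055)&(Q[:,2]<.072)]
im=cv2.imread("pics/top0.png")[215:325,215:415]
cv2.imwrite("pics/top_gun.png",cv2.resize(im,None,fx=4,fy=4,interpolation=cv2.INTER_CUBIC))
E
```

```text
tin scene 405 ztop [0.046 0.055 0.057] mid [ 0.5208 -0.1522] ext [0.049 0.046]
tin top 266 ztop [0.05  0.054 0.058] mid [ 0.5184 -0.1516] ext [0.045 0.044]
bottle scene 76 ztop [0.075 0.084 0.087] mid [ 0.4525 -0.053 ] ext [0.018 0.017]
bottle top 43 ztop [0.081 0.085 0.088] mid [ 0.4505 -0.0517] ext [0.015 0.017]
jar scene 341 ztop [0.059 0.066 0.068] mid [ 0.4695 -0.3706] ext [0.041 0.039]
jar top 215 ztop [0.061 0.065 0.069] mid [ 0.4682 -0.3697] ext [0.037 0.04 ]
arch scene 451 ztop [0.046 0.049 0.057] mid [ 0.5091 -0.2491] ext [0.053 0.052]
arch top 288 ztop [0.046 0.049 0.057] mid [ 0.5077 -0.2491] ext [0.052 0.053]
puck scene 338 ztop [0.016 0.023 0.026] mid [0.5    0.1282] ext [0.048 0.048]
puck top 276 ztop [0.018 0.023 0.027] mid [0.4978 0.129 ] ext [0.046 0.046]
yellow scene 300 ztop [0.046 0.055 0.057] mid [ 0.3523 -0.0278] ext [0.048 0.045]
yellow top 272 ztop [0.049 0.054 0.058] mid [ 0.3518 -0.0268] ext [0.044 0.045]
tray scene 677 ((0.5398834347724915, 0.2654742896556854), (0.20392227172851562, 0.26139310002326965), 8.703277587890625) floor 0.003142841132329377
tray top 454 ((0.535296618938446, 0.2941446304321289), (0.3265310525894165, 0.23038701713085175), 88.08325958251953) floor 0.002078238055084336
```

View pics/top_gun.png

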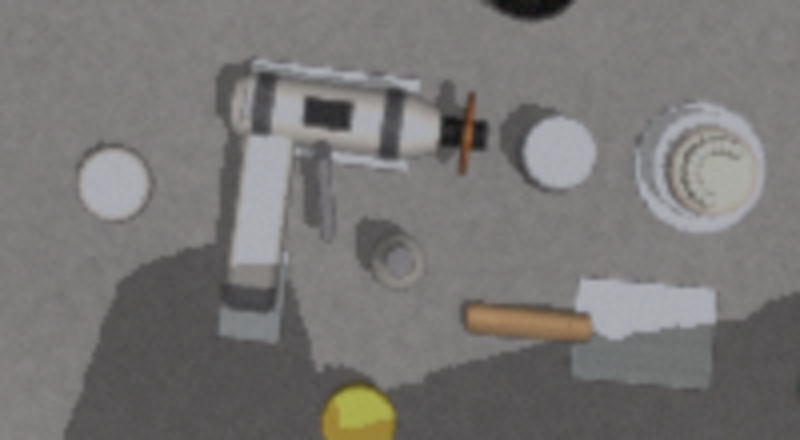

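The crop confirms the layout: the tin is between the nozzle and the stand, the bottle is right of the trigger blade (crop 325,195), and the puck is left of the handle. Now I fit the gun frame and the tray.

```bash
python3 - <<'E'
from h import *
C={n:cloud(n,np.load(f"{n}0.npy")) for n in("scene","top")}
for n in C:
    P=C[n]
    # stand ring
    Q=near(P,(.509,-.249),.05,.024,.034)
    f=least_squares(lambda p:np.clip(np.hypot(Q[:,0]-p[0],Q[:,1]-p[1])-.034,0,1)+0*Q[:,0],[.509,-.249]).x if 0 else (Q[:,:2].min(0)+Q[:,:2].max(0))/2
    print(n,"stand",f.round(4),np.ptp(Q[:,:2],axis=0).round(3),np.median(Q[:,2]).round(4))
    B=near(P,(.55,-.01),.08,.066,.078); B=B[B[:,0]>.52]
    c=B[:,:2].mean(0); u=np.linalg.svd(B[:,:2]-c)[2][0]; u*=-np.sign(u[1])
    print(" barrel",c.round(4),u.round(4),"z",np.percentile(B[:,2],95).round(3))
    # direction also via stand
    v=f-c; v/=np.linalg.norm(v); print(" via stand",v.round(4))
    X=v; O=f-.255*X; Y=np.array([-X[1],X[0]])
    print(" origin",O.round(4),"yaw",np.degrees(np.arctan2(X[1],X[0])).round(2))
    g=lambda Q:np.c_[(Q[:,:2]-O)@X,(Q[:,:2]-O)@Y]*1000
    b=near(P,(.54,0),.2,.045,.08); G=g(b)
    m=(abs(G[:,1])<15)&(G[:,0]>-80)&(G[:,0]<125); print(" barrel x range",np.percentile(G[m,0],[0,2,98,100]).round(1))
    m=(G[:,1]<-30)&(G[:,1]>-75)&(G[:,0]<15)&(b[:,2]>.057); print(" handle x",np.percentile(G[m,0],[1,50,99]).round(1),"z",np.median(b[m,2]))
    m=(G[:,1]<-35)&(G[:,1]>-85)&(G[:,0]>13)&(G[:,0]<40); print(" trig",G[m].round(0).mean(0) if m.any() else 0, b[m,2].mean() if m.any() else 0)
    for nm,c in(("tin",(.5196,-.1520)),("bottle",(.4515,-.0523)),("puck",(.499,.1286)),("arch",(.5085,-.249)),("yel",(.352,-.027))): print(" ",nm,g(np.array([c]))[0].round(1))
    Q=near(P,(.533,.33),.16,.009,.022); Q=Q[(Q[:,1]>.24)&(Q[:,1]<.42)]
    L,N=cv2.connectedComponents(np.zeros((2,2),np.uint8))[:2]
    print(" tray",cv2.minAreaRect(Q[:,:2].astype(np.float32)), Q[:,:2].min(0),Q[:,:2].max(0))
E
```

```text
scene stand [ 0.5186 -0.2462] [0.058 0.067] 0.0307
 barrel [ 0.5436 -0.009 ] [-0.1125 -0.9936] z 0.074
 via stand [-0.1047 -0.9945]
 origin [0.5453 0.0074] yaw -96.01
 barrel x range [-43.4 -40.  111.2 115.7]
 handle x [-34.  -17.6  12.6] z 0.0641049743663673
 trig [ 22.29166667 -57.45833333] 0.05819551204167742
  tin [161.2  -8.9]
  bottle [ 69.2 -87.1]
  puck [-115.7  -58.8]
  arch [258.8  -9.8]
  yel [  54.5 -188.7]
 tray ((0.5610632300376892, 0.32781171798706055), (0.2646768093109131, 0.1444750726222992), 8.68390941619873) [0.4207332  0.24096476] [0.68982612 0.40698734]
top stand [ 0.5122 -0.2459] [0.066 0.066] 0.0288
 barrel [ 0.5401 -0.0075] [-0.1131 -0.9936] z 0.074
 via stand [-0.1162 -0.9932]
 origin [0.5418 0.0074] yaw -96.68
 barrel x range [-45.3 -41.1 109.7 114. ]
 handle x [-34.5 -18.9   8.7] z 0.06292212779924689
 trig [ 20.85185185 -55.66666667] 0.059718109073480304
  tin [160.9  -3.5]
  bottle [ 69.8 -82.7]
  puck [-115.4  -56.6]
  arch [258.5  -3.3]
  yel [  56.2 -184.5]
 tray ((0.537816047668457, 0.32480570673942566), (0.3104481101036072, 0.14166663587093353), 8.644879341125488) [0.37743785 0.24000838] [0.6884581  0.40852622]
```

```bash
cat >> h.py <<'E'
def plan(tgt,yaw=None,op=1,n=None):
    "rows to bring TCP to tgt (m), tool y at world angle yaw (deg), tool down"
    s=get_state(); p=np.array(s["tcp_pos"]); q=s["orientation"]; A=R.from_quat([q[1],q[2],q[3],q[0]])
    M=A.as_matrix(); y0=np.degrees(np.arctan2(M[1,1],M[0,1]))
    yaw=y0 if yaw is None else yaw
    a=np.radians(yaw); y=np.array([np.cos(a),np.sin(a),0]); z=np.array([0,0,-1.]); T=R.from_matrix(np.c_[np.cross(y,z),y,z])
    rv=(A.inv()*T).as_rotvec(); d=np.array(tgt)-p
    k=n or int(max(1,np.ceil(np.linalg.norm(d)/.055),np.ceil(np.degrees(np.linalg.norm(rv))/9.5)))
    print("clock %.2f tcp %s yaw %.1f q %s gap %.4f grip %.1f F %s"%(s["clock"],p.round(4),y0,s["joint_pos"].round(2),s["finger_gap"],s["grip_force"],s["wrist_force"].round(1)))
    B=A
    for i in range(k):
        print([op]+(B.inv().apply(d/k)*1000).round(1).tolist()+(rv/k).round(4).tolist()); B=B*R.from_rotvec(rv/k)
E
python3 - <<'E'
from h import *
for n in("scene","top"):
    P=cloud(n,np.load(f"{n}0.npy")); Q=near(P,(.533,.33),.16,-.01,.02)
    im=cv2.imread(f"pics/{n}0.png"); hsv=cv2.cvtColor(im,cv2.COLOR_BGR2GRAY).astype(int)
    c=hsv[int(247 if n=="top" else 231),int(167 if n=="top" else 482)]
    m=((abs(hsv-c)<14)).astype(np.uint8); L=cv2.connectedComponents(m)[1]; k=L[247,167] if n=="top" else L[231,482]
    X=P[L==k]; X=X[abs(X[:,2])<.02]; print(n,len(X),cv2.minAreaRect(X[:,:2].astype(np.float32)))
plan((.5196,-.152,.17),-6.5,n=8)
E
```

```text
scene 3527 ((0.5327403545379639, 0.3228197693824768), (0.19824078679084778, 0.1391877830028534), 8.033095359802246)
top 3759 ((0.5303860902786255, 0.3233204185962677), (0.1957729309797287, 0.1380014568567276), 8.928640365600586)
clock 1.60 tcp [ 0.2412 -0.522   0.2313] yaw -65.2 q [-1.28  0.31  0.05  1.3  -0.    1.43] gap 0.0851 grip 0.0 F [-0.3 -0.1  0.2]
[1, 51.0, -27.4, 7.7, 0.0, 0.0, -0.1281]
[1, 54.1, -20.7, 7.7, 0.0, 0.0, -0.1281]
[1, 56.3, -13.6, 7.7, 0.0, 0.0, -0.1281]
[1, 57.5, -6.3, 7.7, 0.0, 0.0, -0.1281]
[1, 57.9, 1.1, 7.7, 0.0, 0.0, -0.1281]
[1, 57.3, 8.5, 7.7, 0.0, 0.0, -0.1281]
[1, 55.7, 15.7, 7.7, 0.0, 0.0, -0.1281]
[1, 53.2, 22.7, 7.7, 0.0, 0.0, -0.1281]
```

{"name": "arm_command", "arguments": {
  "moves": [1,51,-27.4,7.7,0,0,-0.128,1,54.1,-20.7,7.7,0,0,-0.128,1,56.3,-13.6,7.7,0,0,-0.128,1,57.5,-6.3,7.7,0,0,-0.128,1,57.9,1.1,7.7,0,0,-0.128,1,57.3,8.5,7.7,0,0,-0.128,1,55.7,15.7,7.7,0,0,-0.128,1,53.2,22.7,7.7,0,0,-0.128],
  "newtons": 30
}}

```text
clock: 2.6
tcp_pos: [0.5207, -0.1503, 0.1697]
orientation: [0.0, 0.745, 0.667, 0.0]
wrist_force: [0.6, -0.1, -0.9]
finger_gap: 0.0854
grip_force: 0.0
```

```bash
python3 -c "
from h import *
plan((.5196,-.152,.012),-6.5,n=4)"
```

```text
clock 2.60 tcp [ 0.5207 -0.1503  0.1697] yaw -6.3 q [-0.43  0.27 -0.16  1.14 -0.    1.25] gap 0.0854 grip 0.0 F [ 0.6 -0.1 -0.9]
[1, -0.4, -0.3, 39.4, 0.0002, 0.0001, 0.0009]
[1, -0.4, -0.3, 39.4, 0.0002, 0.0001, 0.0009]
[1, -0.4, -0.2, 39.4, 0.0002, 0.0001, 0.0009]
[1, -0.4, -0.2, 39.4, 0.0002, 0.0001, 0.0009]
```

{"name": "arm_command", "arguments": {
  "moves": [1,-1.5,-1,50,0,0,0,1,0,0,40,0,0,0,1,0,0,35,0,0,0,1,0,0,22,0,0,0,1,0,0,10,0,0,0,1,0,0,0,0,0,0]
}}

```text
clock: 3.35
tcp_pos: [0.5182, -0.1533, 0.0125]
orientation: [-0.0, 0.746, 0.666, -0.0]
wrist_force: [0.3, 0.2, -0.7]
finger_gap: 0.0855
grip_force: 0.0
```

{"name": "arm_command", "arguments": {
  "moves": [-1,0,0,0,0,0,0,-1,0,0,0,0,0,0,-1,0,0,0,0,0,0,-1,0,0,0,0,0,0,-1,0,0,0,0,0,0,-1,0,0,0,0,0,0],
  "newtons": 30
}}

```text
clock: 4.1
tcp_pos: [0.5192, -0.1538, 0.0139]
orientation: [0.001, 0.746, 0.666, 0.0]
wrist_force: [-0.5, 0.1, 5.6]
finger_gap: 0.0468
grip_force: 31.6
```

{"name": "arm_command", "arguments": {
  "moves": [-1,0,0,-10,0,0,0,-1,0,0,-25,0,0,0,-1,0,0,-40,0,0,0,-1,0,0,-50,0,0,0,-1,0,0,-25,0,0,0,-1,0,0,0,0,0,0]
}}

```text
clock: 4.85
tcp_pos: [0.5198, -0.1539, 0.1652]
orientation: [0.002, 0.746, 0.666, 0.001]
wrist_force: [-0.6, 0.2, -2.0]
finger_gap: 0.0468
grip_force: 31.3
```

```bash
python3 -c "
from h import *
plan((.571,.329,.164),-6.5,op=-1,n=11)"
```

```text
clock 4.85 tcp [ 0.5198 -0.1539  0.1652] yaw -6.5 q [-0.44  0.27 -0.17  1.12 -0.    1.25] gap 0.0468 grip 31.3 F [-0.6  0.2 -2. ]
[-1, 44.1, -0.4, 0.0, 0.0004, 0.0001, -0.0]
[-1, 44.1, -0.4, 0.0, 0.0004, 0.0001, -0.0]
[-1, 44.1, -0.4, 0.1, 0.0004, 0.0001, -0.0]
[-1, 44.1, -0.4, 0.1, 0.0004, 0.0001, -0.0]
[-1, 44.1, -0.4, 0.1, 0.0004, 0.0001, -0.0]
[-1, 44.1, -0.4, 0.1, 0.0004, 0.0001, -0.0]
[-1, 44.1, -0.4, 0.1, 0.0004, 0.0001, -0.0]
[-1, 44.1, -0.4, 0.1, 0.0004, 0.0001, -0.0]
[-1, 44.1, -0.4, 0.1, 0.0004, 0.0001, -0.0]
[-1, 44.1, -0.3, 0.1, 0.0004, 0.0001, -0.0]
[-1, 44.1, -0.3, 0.1, 0.0004, 0.0001, -0.0]
```

{"name": "arm_command", "arguments": {
  "moves": [-1,25,0,0,0,0,0,-1,45,0,0,0,0,0,-1,55,0,0,0,0,0,-1,55,0,0,0,0,0,-1,55,-1,0,0,0,0,-1,55,-1,0,0,0,0,-1,55,-1,0,0,0,0,-1,55,-1,0,0,0,0]
}}

```text
clock: 5.85
tcp_pos: [0.5589, 0.246, 0.1607]
orientation: [-0.001, 0.746, 0.666, -0.001]
wrist_force: [1.3, 0.1, -1.0]
finger_gap: 0.0469
grip_force: 31.2
```

{"name": "arm_command", "arguments": {
  "moves": [-1,45,0,0,0,0,0,-1,25,0,0,0,0,0,-1,15,0,0,0,0,0,-1,0,0,0,0,0,0,-1,0,0,0,0,0,0]
}}

```text
clock: 6.48
tcp_pos: [0.5694, 0.3279, 0.1622]
orientation: [0.0, 0.747, 0.665, -0.001]
wrist_force: [0.3, -0.8, -1.0]
finger_gap: 0.047
grip_force: 31.2
```

```bash
python3 -c "
from h import *
plan((.571,.329,.022),-6.5,op=-1,n=1)"
```

```text
clock 6.47 tcp [0.5694 0.3279 0.1622] yaw -6.6 q [ 0.4   0.5   0.16  1.23 -0.    2.09] gap 0.0470 grip 31.2 F [ 0.3 -0.8 -1. ]
[-1, 1.4, 1.6, 140.2, -0.0008, 0.001, -0.0015]
```

{"name": "arm_command", "arguments": {
  "moves": [-1,1,1,30,0,0,0,-1,0,0,40,0,0,0,-1,0,0,35,0,0,0,-1,0,0,20,0,0,0,-1,0,0,10,0,0,0,-1,0,0,5,0,0,0,-1,0,0,2,0,0,0,-1,0,0,0,0,0,0]
}}

```text
clock: 7.48
tcp_pos: [0.5713, 0.33, 0.0215]
orientation: [0.0, 0.746, 0.666, 0.001]
wrist_force: [0.4, -0.3, -0.8]
finger_gap: 0.0467
grip_force: 31.2
```

{"name": "arm_command", "arguments": {
  "moves": [-1,0,0,1.5,0,0,0,-1,0,0,1,0,0,0,-1,0,0,0,0,0,0]
}}

```text
clock: 7.85
tcp_pos: [0.5707, 0.3299, 0.0182]
orientation: [0.0, 0.746, 0.666, -0.0]
wrist_force: [0.2, 0.1, -0.5]
finger_gap: 0.0467
grip_force: 31.2
```

{"name": "arm_command", "arguments": {
  "moves": [-1,0,0,1.5,0,0,0,-1,0,0,0,0,0,0]
}}

```text
clock: 8.1
tcp_pos: [0.5709, 0.33, 0.0169]
orientation: [0.0, 0.746, 0.666, 0.0]
wrist_force: [0.3, -0.6, 0.7]
finger_gap: 0.0469
grip_force: 31.3
```

{"name": "arm_command", "arguments": {
  "moves": [-1,0,0,0.5,0,0,0,0.2,0,0,0,0,0,0,0.5,0,0,0,0,0,0,0.5,0,0,0,0,0,0,0.5,0,0,0,0,0,0]
}}

```text
clock: 8.72
tcp_pos: [0.5707, 0.3298, 0.016]
orientation: [0.0, 0.746, 0.666, -0.0]
wrist_force: [-0.4, -0.2, -0.4]
finger_gap: 0.0644
grip_force: 0.0
```

{"name": "arm_command", "arguments": {
  "moves": [0.5,0,0,-20,0,0,0,0.5,0,0,-50,0,0,0,0.5,0,0,-60,0,0,0,0.5,0,0,-15,0,0,0,0.5,0,0,0,0,0,0]
}}

```text
clock: 9.35
tcp_pos: [0.5715, 0.3302, 0.1625]
orientation: [0.001, 0.746, 0.666, 0.001]
wrist_force: [0.5, -0.1, 0.1]
finger_gap: 0.0639
grip_force: 0.0
```

```bash
python3 -c "
from h import *
im,d=read_camera('scene')
Q=near(cloud('scene',d),(.571,.329),.035,.045,.07);print(len(Q),np.percentile(Q[:,2],[10,50,90]).round(3),((Q[:,:2].min(0)+Q[:,:2].max(0))/2).round(4))
plan((.4515,-.0523,.16),-6.5,op=.5,n=8)"
```

```text
369 [0.048 0.058 0.06 ] [0.5735 0.3303]
clock 9.40 tcp [0.5705 0.3298 0.1605] yaw -6.5 q [ 0.4   0.5   0.16  1.23 -0.    2.09] gap 0.0637 grip 0.0 F [-0.3 -0.7 -0.7]
[0.5, -49.1, -9.3, 0.1, -0.0, 0.0, -0.0001]
[0.5, -49.1, -9.3, 0.1, -0.0, 0.0, -0.0001]
[0.5, -49.1, -9.4, 0.1, -0.0, 0.0, -0.0001]
[0.5, -49.1, -9.4, 0.1, -0.0, 0.0, -0.0001]
[0.5, -49.1, -9.4, 0.1, -0.0, 0.0, -0.0001]
[0.5, -49.1, -9.4, 0.1, -0.0, 0.0, -0.0001]
[0.5, -49.1, -9.4, 0.1, -0.0, 0.0, -0.0001]
[0.5, -49.1, -9.4, 0.1, -0.0, 0.0, -0.0001]
```

{"name": "arm_command", "arguments": {
  "moves": [0.5,-49.1,-9.4,0,0,0,0,0.5,-49.1,-9.4,0,0,0,0,0.5,-49.1,-9.4,0,0,0,0,0.5,-49.1,-9.4,0,0,0,0,0.5,-49.1,-9.4,0,0,0,0,0.5,-49.1,-9.4,0,0,0,0,0.5,-49.1,-9.4,0,0,0,0,0.5,-49.1,-9.4,0,0,0,0]
}}

```text
clock: 10.4
tcp_pos: [0.4491, -0.0527, 0.1588]
orientation: [-0.002, 0.746, 0.666, -0.001]
wrist_force: [0.0, -0.8, 0.6]
finger_gap: 0.0641
grip_force: 0.0
```

{"name": "arm_command", "arguments": {
  "moves": [0.5,0,0,0,0,0,0,0.5,0,0,0,0,0,0]
}}

```text
clock: 10.65
tcp_pos: [0.4503, -0.0515, 0.1596]
orientation: [-0.001, 0.747, 0.665, -0.001]
wrist_force: [1.1, 1.4, 0.1]
finger_gap: 0.0642
grip_force: 0.0
```

```bash
python3 -c "
from h import *
plan((.4515,-.0523,.017),-6.5,op=.5,n=1)"
```

```text
clock 10.65 tcp [ 0.4503 -0.0515  0.1596] yaw -6.6 q [-0.29  0.12 -0.38  1.07  0.    1.39] gap 0.0642 grip 0.0 F [1.1 1.4 0.1]
[0.5, -0.8, 1.7, 142.6, -0.0029, -0.0009, -0.0014]
```

{"name": "arm_command", "arguments": {
  "moves": [0.5,-1,1,35,0,0,0,0.5,0,0,40,0,0,0,0.5,0,0,35,0,0,0,0.5,0,0,20,0,0,0,0.5,0,0,10,0,0,0,0.5,0,0,2,0,0,0,0.5,0,0,0,0,0,0]
}}

```text
clock: 11.52
tcp_pos: [0.4528, -0.0527, 0.0196]
orientation: [0.0, 0.746, 0.666, 0.0]
wrist_force: [-0.1, 0.5, -0.7]
finger_gap: 0.0643
grip_force: 0.0
```

{"name": "arm_command", "arguments": {
  "moves": [-1,0,0,0,0,0,0,-1,0,0,0,0,0,0,-1,0,0,0,0,0,0,-1,0,0,0,0,0,0,-1,0,0,0,0,0,0,-1,0,0,0,0,0,0],
  "newtons": 25
}}

```text
clock: 12.28
tcp_pos: [0.4527, -0.0531, 0.02]
orientation: [0.001, 0.746, 0.666, 0.0]
wrist_force: [-2.7, 0.5, 6.2]
finger_gap: 0.0353
grip_force: 24.8
```

Gap 35 mm matches the bottle body. Next I lift it and carry it to the tray.

{"name": "arm_command", "arguments": {
  "moves": [-1,0,0,-10,0,0,0,-1,0,0,-25,0,0,0,-1,0,0,-40,0,0,0,-1,0,0,-50,0,0,0,-1,0,0,-25,0,0,0,-1,0,0,0,0,0,0]
}}

```text
clock: 13.02
tcp_pos: [0.4537, -0.0534, 0.1715]
orientation: [0.002, 0.746, 0.666, 0.001]
wrist_force: [0.1, -0.7, -3.3]
finger_gap: 0.0354
grip_force: 25.4
```

```bash
python3 -c "
from h import *
plan((.490,.317,.17),-6.5,op=-1,n=8)"
```

```text
clock 13.03 tcp [ 0.4537 -0.0534  0.1715] yaw -6.5 q [-0.29  0.11 -0.36  1.09 -0.    1.39] gap 0.0354 grip 25.4 F [ 0.1 -0.7 -3.3]
[-1, 46.5, -0.8, 0.1, 0.0006, 0.0001, -0.0001]
[-1, 46.5, -0.8, 0.1, 0.0006, 0.0001, -0.0001]
[-1, 46.5, -0.8, 0.2, 0.0006, 0.0001, -0.0001]
[-1, 46.5, -0.8, 0.2, 0.0006, 0.0001, -0.0001]
[-1, 46.5, -0.8, 0.2, 0.0006, 0.0001, -0.0001]
[-1, 46.5, -0.8, 0.2, 0.0006, 0.0001, -0.0001]
[-1, 46.5, -0.7, 0.2, 0.0006, 0.0001, -0.0001]
[-1, 46.5, -0.7, 0.2, 0.0006, 0.0001, -0.0001]
```

{"name": "arm_command", "arguments": {
  "moves": [-1,25,-1,0,0,0,0,-1,50,-1,0,0,0,0,-1,58,-1,0,0,0,0,-1,58,-2,0,0,0,0,-1,58,-2,0,0,0,0,-1,58,-2,0,0,0,0,-1,43,-1,0,0,0,0,-1,22,-1,0,0,0,0]
}}

```text
clock: 14.02
tcp_pos: [0.4825, 0.3196, 0.1672]
orientation: [-0.0, 0.746, 0.666, -0.001]
wrist_force: [-0.3, -0.1, -0.5]
finger_gap: 0.0349
grip_force: 25.4
```

{"name": "arm_command", "arguments": {
  "moves": [-1,0,0,0,0,0,0,-1,0,0,0,0,0,0]
}}

```text
clock: 14.28
tcp_pos: [0.4832, 0.3166, 0.1684]
orientation: [0.0, 0.747, 0.665, -0.001]
wrist_force: [0.6, 0.8, -1.4]
finger_gap: 0.035
grip_force: 25.4
```

```bash
python3 -c "
from h import *
plan((.486,.317,.028),-6.5,op=-1,n=1)"
```

```text
clock 14.28 tcp [0.4832 0.3166 0.1684] yaw -6.6 q [ 0.44  0.34 -0.06  1.16 -0.    2.13] gap 0.0350 grip 25.4 F [ 0.6  0.8 -1.4]
[-1, 0.9, 3.0, 140.4, -0.0013, 0.0015, -0.0015]
```

Contact is expected at TCP z of about 0.023.

{"name": "arm_command", "arguments": {
  "moves": [-1,1,3,30,0,0,0,-1,0,0,40,0,0,0,-1,0,0,35,0,0,0,-1,0,0,20,0,0,0,-1,0,0,10,0,0,0,-1,0,0,5,0,0,0,-1,0,0,1,0,0,0,-1,0,0,0,0,0,0]
}}

```text
clock: 15.28
tcp_pos: [0.4873, 0.3187, 0.029]
orientation: [0.0, 0.746, 0.666, 0.001]
wrist_force: [0.5, 0.3, -1.2]
finger_gap: 0.035
grip_force: 25.4
```

{"name": "arm_command", "arguments": {
  "moves": [-1,0,0,1.5,0,0,0,-1,0,0,1.5,0,0,0,-1,0,0,0,0,0,0]
}}

```text
clock: 15.65
tcp_pos: [0.4866, 0.3186, 0.0251]
orientation: [0.0, 0.746, 0.666, -0.0]
wrist_force: [0.4, -0.7, -1.6]
finger_gap: 0.0351
grip_force: 25.4
```

{"name": "arm_command", "arguments": {
  "moves": [-1,0,0,1.5,0,0,0,-1,0,0,0.5,0,0,0,-1,0,0,0,0,0,0]
}}

```text
clock: 16.02
tcp_pos: [0.4867, 0.3185, 0.0231]
orientation: [0.0, 0.746, 0.666, -0.0]
wrist_force: [0.3, 0.5, -1.1]
finger_gap: 0.0353
grip_force: 25.4
```

{"name": "arm_command", "arguments": {
  "moves": [-1,0,0,1,0,0,0,-1,0,0,0,0,0,0]
}}

```text
clock: 16.27
tcp_pos: [0.4867, 0.3186, 0.0231]
orientation: [0.0, 0.746, 0.666, 0.0]
wrist_force: [-2.3, -0.8, 5.2]
finger_gap: 0.0352
grip_force: 26.0
```

Contact. I release, rise and check, then plan the trigger grasp.

{"name": "arm_command", "arguments": {
  "moves": [-0.1,0,0,0,0,0,0,0.15,0,0,0,0,0,0,0.2,0,0,0,0,0,0,0.2,0,0,0,0,0,0]
}}

```text
clock: 16.77
tcp_pos: [0.4867, 0.3185, 0.022]
orientation: [0.0, 0.746, 0.666, -0.0]
wrist_force: [0.9, 0.6, -0.0]
finger_gap: 0.0511
grip_force: 0.0
```

{"name": "arm_command", "arguments": {
  "moves": [0.2,0,0,-20,0,0,0,0.2,0,0,-45,0,0,0,0.2,0,0,-55,0,0,0,0.2,0,0,-25,0,0,0,0.2,0,0,0,0,0,0]
}}

```text
clock: 17.4
tcp_pos: [0.4882, 0.3193, 0.1697]
orientation: [0.001, 0.746, 0.666, 0.002]
wrist_force: [0.3, -0.1, 0.2]
finger_gap: 0.0514
grip_force: 0.0
```

```bash
python3 -c "
from h import *
im,d=read_camera('scene');cv2.imwrite('pics/scene1.png',im)
P=cloud('scene',d)
for c,a,b in(((.571,.329),.045,.07),((.4867,.3186),.075,.1)):
  Q=near(P,c,.035,a,b);print(len(Q),np.percentile(Q[:,2],[10,50,90]).round(3),((Q[:,:2].min(0)+Q[:,:2].max(0))/2).round(4))
X=np.array([-.1132,-.9936]);Y=np.array([.9936,-.1132])
t=np.array([.5425,.0074])-.008*X-.058*Y;print(t,get_state()['joint_pos'][5])
plan((*t,.15),83.5,op=1)"
```

```text
371 [0.048 0.057 0.06 ] [0.5723 0.3307]
76 [0.077 0.086 0.089] [0.4876 0.3179]
[0.4857768 0.0219144] 2.126400714931726
clock 17.45 tcp [0.4872 0.3188 0.1677] yaw -6.5 q [ 0.44  0.35 -0.06  1.16 -0.    2.13] gap 0.0514 grip 0.0 F [ 0.4  0.2 -1.4]
[1, -29.5, 3.2, 1.8, 0.0002, 0.0001, -0.1571]
[1, -29.7, -1.4, 1.7, 0.0002, 0.0001, -0.1571]
[1, -29.1, -6.0, 1.7, 0.0002, 0.0001, -0.1571]
[1, -27.8, -10.5, 1.7, 0.0002, 0.0001, -0.1571]
[1, -25.8, -14.7, 1.7, 0.0002, 0.0001, -0.1571]
[1, -23.2, -18.6, 1.8, 0.0002, 0.0001, -0.1571]
[1, -20.0, -22.0, 1.8, 0.0002, 0.0001, -0.1571]
[1, -16.3, -24.8, 1.8, 0.0002, 0.0001, -0.1571]
[1, -12.2, -27.1, 1.8, 0.0002, 0.0001, -0.1571]
[1, -7.8, -28.6, 1.8, 0.0002, 0.0001, -0.1571]
```

View pics/scene1.png

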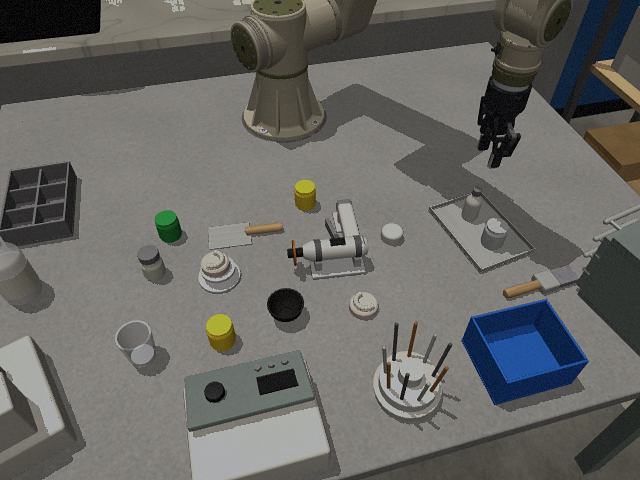

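The tin (494,232) and the bottle (472,205) both stand upright on the tray, and everything else is unmoved. Now to the trigger.

{"name": "arm_command", "arguments": {
  "moves": [1,-29.5,3.2,1.7,0,0,-0.157,1,-29.7,-1.4,1.7,0,0,-0.157,1,-29.1,-6,1.7,0,0,-0.157,1,-27.8,-10.5,1.7,0,0,-0.157,1,-25.8,-14.7,1.7,0,0,-0.157,1,-23.2,-18.6,1.7,0,0,-0.157,1,-20,-22,1.7,0,0,-0.157,1,-16.3,-24.8,1.7,0,0,-0.157]
}}

```text
clock: 18.45
tcp_pos: [0.4842, 0.0799, 0.1514]
orientation: [-0.002, 0.21, 0.978, -0.0]
wrist_force: [0.0, 0.4, -0.2]
finger_gap: 0.0854
grip_force: 0.0
```

{"name": "arm_command", "arguments": {
  "moves": [1,-12.2,-27.1,1.8,0,0,-0.157,1,-7.8,-28.6,1.8,0,0,-0.157,1,0,0,0,0,0,0,1,0,0,0,0,0,0]
}}

```text
clock: 18.95
tcp_pos: [0.4845, 0.0219, 0.1488]
orientation: [-0.001, 0.058, 0.998, 0.0]
wrist_force: [0.5, 0.3, 0.5]
finger_gap: 0.0856
grip_force: 0.0
```

```bash
python3 -c "
from h import *
im,d=read_camera('top')
cv2.imwrite('pics/top2.png',cv2.resize(im[200:330,215:375],None,fx=4,fy=4,interpolation=cv2.INTER_CUBIC))
plan((.4858,.0219,.028),83.5,op=1,n=1)"
```

```text
clock 19.00 tcp [0.4847 0.0222 0.1491] yaw 83.4 q [-0.12  0.19 -0.33  1.06  0.   -0.  ] gap 0.0857 grip 0.0 F [ 0.2 -0.1 -0. ]
[1, -1.3, -0.2, 121.1, 0.0003, -0.0016, -0.0024]
```

View pics/top2.png

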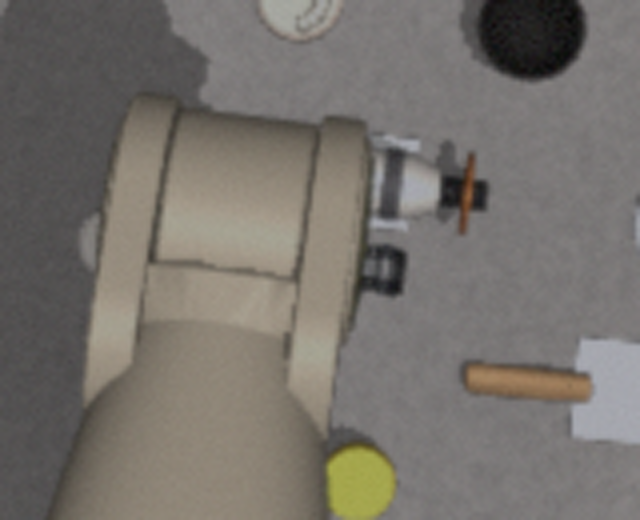

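{"name": "arm_command", "arguments": {
  "moves": [1,-1,-1.5,25,0,0,0,1,0,0,30,0,0,0,1,0,0,25,0,0,0,1,0,0,18,0,0,0,1,0,0,14,0,0,0,1,0,0,10,0,0,0,1,0,0,1,0,0,0,1,0,0,0,0,0,0]
}}

```text
clock: 20.0
tcp_pos: [0.4865, 0.0199, 0.0274]
orientation: [0.0, 0.057, 0.998, -0.0]
wrist_force: [0.9, -0.5, 0.3]
finger_gap: 0.0855
grip_force: 0.0
```

```bash
python3 -c "
from h import *
X=np.array([-.1132,-.9936]);Y=np.array([.9936,-.1132])
p=get_state()['tcp_pos'][:2]-[.5425,.0074];print('gun',p@X*1000,p@Y*1000)
plan((.4858,.0219,.026),83.5,op=1,n=1)"
```

```text
gun -6.106165773247378 -57.028214959193285
clock 20.00 tcp [0.4865 0.0199 0.0274] yaw 83.4 q [-0.12  0.31 -0.5   0.76 -0.   -0.01] gap 0.0855 grip 0.0 F [ 0.9 -0.5  0.3]
[1, 1.0, 1.9, 1.4, -0.0001, 0.0007, -0.0013]
```

{"name": "arm_command", "arguments": {
  "moves": [0.6,0,3,1,0,0,0,0.4,0,3,0,0,0,0,0.2,0,3,0,0,0,0,0.15,0,0,0,0,0,0,0.15,0,0,0,0,0,0],
  "newtons": 35
}}

```text
clock: 20.62
tcp_pos: [0.4872, 0.0258, 0.027]
orientation: [0.0, 0.059, 0.998, -0.004]
wrist_force: [-4.6, -12.9, 7.6]
finger_gap: 0.0491
grip_force: 6.8
```

{"name": "arm_command", "arguments": {
  "moves": [-0.2,0,0,0,0,0,0,-0.5,0,0,0,0,0,0,-1,0,0,0,0,0,0,-1,0,0,0,0,0,0]
}}

```text
clock: 21.12
tcp_pos: [0.4872, 0.0258, 0.0271]
orientation: [0.0, 0.059, 0.998, -0.003]
wrist_force: [-5.5, -11.3, 9.8]
finger_gap: 0.0465
grip_force: 34.3
```

The gap of 46.5 mm at full grip force matches the geometry for a bottomed blade (about 47 mm). Next I hold it over two seconds.

{"name": "arm_command", "arguments": {
  "moves": [-1,0,0,0,0,0,0,-1,0,0,0,0,0,0,-1,0,0,0,0,0,0,-1,0,0,0,0,0,0,-1,0,0,0,0,0,0,-1,0,0,0,0,0,0,-1,0,0,0,0,0,0,-1,0,0,0,0,0,0],
  "newtons": 50
}}

```text
clock: 22.12
tcp_pos: [0.4872, 0.026, 0.0273]
orientation: [0.0, 0.059, 0.998, -0.003]
wrist_force: [-4.6, -10.9, 10.7]
finger_gap: 0.0457
grip_force: 48.8
```

{"name": "arm_command", "arguments": {
  "moves": [-1,0,0,0,0,0,0,-1,0,0,0,0,0,0,-1,0,0,0,0,0,0,-1,0,0,0,0,0,0,-1,0,0,0,0,0,0,-1,0,0,0,0,0,0,-1,0,0,0,0,0,0,-1,0,0,0,0,0,0]
}}

```text
clock: 23.12
tcp_pos: [0.4872, 0.026, 0.0273]
orientation: [0.0, 0.059, 0.998, -0.003]
wrist_force: [-5.3, -10.5, 10.3]
finger_gap: 0.0461
grip_force: 48.8
```

{"name": "arm_command", "arguments": {
  "moves": [-1,0,0,0,0,0,0,-1,0,0,0,0,0,0,-1,0,0,0,0,0,0,-1,0,0,0,0,0,0]
}}

```text
clock: 23.62
tcp_pos: [0.4872, 0.026, 0.0272]
orientation: [0.0, 0.059, 0.998, -0.003]
wrist_force: [-4.4, -11.8, 10.7]
finger_gap: 0.046
grip_force: 48.8
```

The opening barely changed from 35 to 50 N, so the trigger is at its stop. I release and recentre, then rise.

{"name": "arm_command", "arguments": {
  "moves": [0.2,0,0,0,0,0,0,0.6,0,-3,0,0,0,0,1,0,-4,0,0,0,0,1,0,-2,0,0,0,0,1,0,0,0,0,0,0,1,0,0,0,0,0,0,1,0,0,0,0,0,0]
}}

```text
clock: 24.5
tcp_pos: [0.4861, 0.0201, 0.026]
orientation: [0.0, 0.057, 0.998, 0.0]
wrist_force: [-0.0, 0.4, -0.2]
finger_gap: 0.0858
grip_force: 0.0
```

{"name": "arm_command", "arguments": {
  "moves": [1,0,0,-15,0,0,0,1,0,0,-35,0,0,0,1,0,0,-50,0,0,0,1,0,0,-50,0,0,0,1,0,0,-20,0,0,0]
}}

```text
clock: 25.12
tcp_pos: [0.4877, 0.0198, 0.2005]
orientation: [0.003, 0.057, 0.998, -0.0]
wrist_force: [0.8, 0.1, -1.2]
finger_gap: 0.0851
grip_force: 0.0
```

{"name": "arm_command", "arguments": {
  "moves": [1,40,30,0,0,0,0,1,40,45,0,0,0,0,1,0,55,0,0,0,0,1,0,55,0,0,0,0,1,0,30,0,0,0,0,1,0,0,0,0,0,0,1,0,0,0,0,0,0]
}}

```text
clock: 26.0
tcp_pos: [0.431, 0.2423, 0.1965]
orientation: [0.0, 0.057, 0.998, -0.0]
wrist_force: [-0.0, -0.8, 1.3]
finger_gap: 0.0856
grip_force: 0.0
```

```bash
python3 -c "
from h import *
im,d=read_camera('scene');P=cloud('scene',d)
cv2.imwrite('pics/s3.png',cv2.resize(im[150:350,130:560],None,fx=1.85,fy=1.85))
for c,a,b in(((.571,.329),.045,.07),((.4867,.3186),.075,.1),((.5085,-.249),.045,.069),((.469,-.37),.054,.078)):
  Q=near(P,c,.035,a,b);print(len(Q),np.percentile(Q[:,2],[10,50,90]).round(3),((Q[:,:2].min(0)+Q[:,:2].max(0))/2).round(4))
O=np.array([.5425,.0074]);X=np.array([-.1132,-.9936]);Y=np.array([.9936,-.1132])
for n,D in(('before',np.load('scene0.npy')),('now',d)):
  b=cloud(n and 'scene',D).reshape(-1,3);G=np.c_[(b[:,:2]-O)@X,(b[:,:2]-O)@Y]*1000
  m=(G[:,1]<-40)&(G[:,1]>-85)&(G[:,0]>2)&(G[:,0]<45)&(b[:,2]>.045)&(b[:,2]<.068);print(n,m.sum(),G[m].mean(0))
print(get_state()['tcp_pos'])"
```

```text
371 [0.048 0.057 0.06 ] [0.5735 0.3299]
74 [0.078 0.087 0.089] [0.4886 0.3182]
458 [0.046 0.049 0.057] [ 0.5103 -0.2485]
340 [0.059 0.066 0.068] [ 0.4706 -0.3709]
before 79 [ 23.17740747 -58.30581644]
now 84 [ 23.21807531 -57.83847878]
[0.43108291 0.24194697 0.19637133]
```

View pics/s3.png

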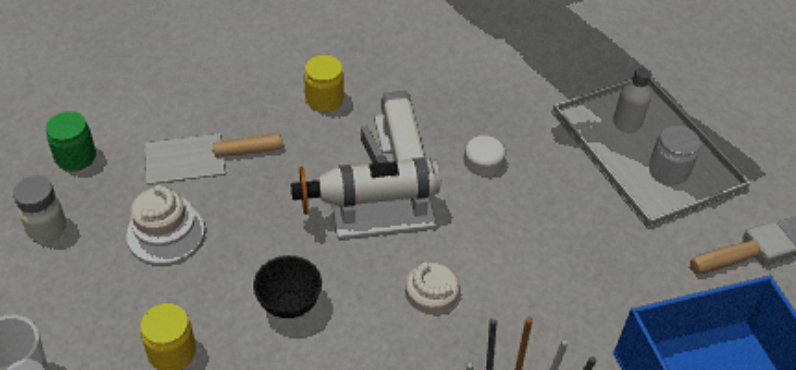

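The bottle (633,105) and tin (675,155) are upright on the tray. The trigger is back at its starting position and the arch is unmoved.

```bash
python3 -c "
from workcell import hand_in
print(hand_in())"
```

```text
the job is handed in; nothing more can be done
None
```

I handed the job in at about 26 s. The tin and the bottle stand upright on the tray, the trigger was held at its stop for about 2.5 s and sprang back, and the arch did not move; `hand_in` returned no verdict.

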